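# Rinse and blow off a fan of shade plates

## Task

Stand the plaster cast that was left in the rinse tray upright in the middle of the dark grey mat, and lay all the shade plates from the green mat down the middle of the tray like roof tiles: the first with its upper end resting on the cross bar at the spray end, each further one lengthwise in line with its upper end lying over the lower end of the one before by about a third of its length, so that every plate slopes down towards the drain. When they are all laid, press the spray head fully down and let it come up, then tilt the air lever towards the tray, hold it there for a good second and let it spring back upright. Leave the tape roll and the white tub where they are.

Things in the scene. Friction and masses are not known exactly. Their poses are not given: they have to be found in the camera images.
- rinse_station: stainless rinse tray with a grey control deck at one end, fixed, 300 x 124 mm. Origin on the bench, on the tray's centre line; x runs along the tray from the deck end to the drain end, y across, z up. Tray floor at z = 8 mm, x = -105 to +126 mm, 116 mm wide inside; low rolled rim, top at z = 13 mm. Deck at x = -169 to -105 mm; on it an air bar (to x = -92 mm, top z = 38 mm), spray bottle and lever
- bar (a point): middle of the top of the round steel cross bar on the tray floor (8 mm in diameter, 50 mm long, across the tray at x = -66 mm of the station). The first plate's upper end rests on it: with its centre 16 mm past the bar towards the drain and its lower end on the floor it slopes at 0.2 rad
- tray_mid (a point): point on the tray floor, on the centre line, at x = 10 mm of the station. In a row of plates spaced 30 mm (18 mm overlap) every plate slopes at about 0.2 rad, with its centre about 8 mm above the tray floor. A wall shelf overhangs the bench beyond world x = 0.685 m (underside 0.21 m, top 0.25 m above the bench): keep the gripper and wrist clear of it
- pump (a joint): travel of the white spray pump head: 0 = up (sprung), 0.007 m = fully down; about 6 N at full stroke
- pump_top (a point): middle of the top of the pump head, a white disc 26 mm across on the white and blue bottle that is strapped to the deck (bottle 38 mm in diameter); at rest it is about 128 mm above the bench
- air_lever (a joint): tilt of the spring-centred air lever (rad): 0 = upright, its rest; positive = leaning along the tray towards the drain end (air on), limit about 0.45; negative = leaning away from the tray. It returns to 0 when let go; about 3 N at the ball for the full tilt
- lever_ball (a point): centre of the black ball, 23 mm in diameter, at the top of the steel air lever, 55 mm above the lever's pivot, about 103 mm above the bench when upright; it swings along the station's x axis. It stands 68 mm beside the pump head, on the station's +y side
- wash_mat: green ribbed mat, 128 x 190 x 2 mm, fixed, on which the plates lie at the start; origin at the centre of its underside
- cast_mat: dark grey square rubber mat, 110 x 110 x 3 mm, fixed; origin at the centre of its underside. The cast belongs upright in its middle. A gas burner 145 mm tall (tube 30 mm thick) stands fixed at world x = 0.45, y = -0.24 m, between this mat and the robot
- plaster_cast: white plaster dental cast, about 54 (its x) x 65 (its y) x 31 (its z) mm, flat underneath, teeth up; origin at the centre of its underside. Grip it across its base, the lowest 16 mm. It stands in the rinse tray at the start, its x across the tray
- plate_1: flat acrylic shade plate in a pink or ivory denture colour, 48 (its x) x 32 (its y) x 6 (its z) mm, 20 g, alike on both faces; origin at its very centre. At the start it lies flat on the green mat. It may be absent
- plate_2: flat acrylic shade plate in a pink or ivory denture colour, 48 (its x) x 32 (its y) x 6 (its z) mm, 20 g, alike on both faces; origin at its very centre. At the start it lies flat on the green mat. It may be absent
- plate_3: flat acrylic shade plate in a pink or ivory denture colour, 48 (its x) x 32 (its y) x 6 (its z) mm, 20 g, alike on both faces; origin at its very centre. At the start it lies flat on the green mat. It may be absent
- plate_4: flat acrylic shade plate in a pink or ivory denture colour, 48 (its x) x 32 (its y) x 6 (its z) mm, 20 g, alike on both faces; origin at its very centre. At the start it lies flat on the green mat. It may be absent
- plate_5: flat acrylic shade plate in a pink or ivory denture colour, 48 (its x) x 32 (its y) x 6 (its z) mm, 20 g, alike on both faces; origin at its very centre. At the start it lies flat on the green mat. It may be absent
- tape_roll: roll of tan tape lying flat, 81 mm in diameter, 19 mm high; origin at the centre of its underside; leave alone
- white_tub: round white tub, 58 mm in diameter, 40 mm high; origin at the centre of its underside; leave alone
Not all that is in view belongs to the job. What is shaped like the plate_3 but orange is not meant.

How it is judged:
By the outcome, as a careful person would: the job done as asked, in the order asked, and still so for the second after the job is handed in, with the robot touching nothing.
Of plate_1, plate_2, plate_3, plate_4, plate_5 only 3 to 4 are there at a start; the rules pass over those that are not, and their reading is None.
At some moment in a run one of plaster_cast may be knocked a few centimetres aside while the robot is not near it.
Once in a run the grip may slacken for a moment while it holds something.
It also fails if it takes over 210 s, if anything falls off the work surface, if the arm or the gripper's body presses on something with over 40 N, if the wrist force passes 120 N, or if a joint passes its speed limit or range.

## Robot

A 6-joint arm with a two-finger parallel gripper is mounted at the origin on a cart in front of the work surface, level with it; the furniture and walls round the work are solid. World frame = base frame: x ahead of the robot, y to its left, z up, the work surface at z = 0. Lengths are in mm, angles in rad, forces in N, time in s.
With the tool pointing down it reaches from about 300 to 775 mm from the base axis. Payload 14.6 kg.
Tool frame: the origin (TCP) lies midway between the tips of the shut fingers; the grasp point (between the pads) lies 19 mm behind it; z points along the fingers, y is the line along which they close (so a half turn about z gives the same grasp; the last joint's range is limited). The gripper opens to 94 mm and grips with 3 to 60 N. Pads are 16 mm wide; open, the fingers measure 119 mm over their backs; the gripper's body (75 mm by 177 mm) begins 78 mm behind the grasp point.
Start: joints at [-1.188, 0.3, 1.521, -0, 1.321, -0.067], TCP at [239.124, -495.287, 205.446] pointing down, gripper open.
Joint ranges: [-3.03, 3.03], [-0.79, 2.21], [0.23, 2.52], [-1.04, 4.18], [0, 3.07], [-2.55, 2.55]. Speed limits (rad/s): [2.22, 2.22, 2.57, 3.14, 3.14, 3.14].

## Interface

Orientations are given as [roll, pitch, yaw] about the fixed x, y, z axes, in that order (R = Rz(yaw) Ry(pitch) Rx(roll)).
In Python, from cell import manip, camera gives the robot as it stands.
- The arm moves only by the tool move_arm, never from a script. Its arguments are lists of equal length, an entry for each row: "dp": the shift along the world's x, y, z in mm, a list of three; "rotation": the turn, a rotation vector about the world's x, y, z in rad, a list of three; "hand": the opening, from 0 (shut) to 1 (fully open). A call has 1 to 10 rows; each row shifts and turns the commanded pose from where the row before left it; what a row does not reach is not made up. A row lasts 1/8 s, in which the tool goes at most 62.5 mm and 10.7 degrees, less where a joint would pass 70% of its speed; a pose out of reach is approached as far as the arm can. A call with a gripper value outside its range is refused whole. The fingers move at their own pace and stop on an object; "newtons" is the grip in N (left out, the last holds). Time passes only in rows, so rows that do not move let the fingers close. It gives the time, the measured TCP pose, the force, the opening and the grip force at its end, in the units of the state.
- manip.read_state(): the state, without advancing time (a new reading comes with each control period).
- camera(name): name is "scene" or "side" or "wrist"; returns a dict with "image" (400x640x3 uint8, red, green, blue), "fx", "fy", "cx", "cy" (pixels), "R" (3x3) and "t" (3): a world point X has camera coordinates R X + t; the wrist camera has in their place "mount" (4x4, takes a point from camera to tool coordinates, whose origin is the TCP and whose axes are the flange's). Camera axes: x right, y down, z forward; pixel columns grow to the right and rows downward; lengths in mm; the calibration is good to about 2 mm. A picture is of the moment at which its call begins: read the wrist's pose just before it. There is no depth.
- manip.sign_off(): hands the job in; it is judged then, once.
The state is a dict: "clock": time; "joints": joint angles; "qd": joint speeds; "effort": joint torques, N m; "eef_pos": TCP position; "eef_rot": TCP orientation; "wrist_force": force on the tool from outside, world axes, zero at the start; "moment": the same for the moment, N m; "finger_gap": finger opening in mm; "finger_force": force on a finger pad.
Only numpy, scipy, OpenCV 4.12 (cv2) and the standard library are available. Lean on these libraries where they do the work, as an engineer would, in place of code of your own. Each camera call takes 0.05 s, during which the arm holds its last target. There are 200 camera calls.

## Working session

There is one attempt and no reset: what is moved stays moved. The work goes in short steps, Python scripts to look and compute and a tool call to move; the robot and the scene stay as the last step left them, time stands still between calls to the robot, and variables do not carry over. Pictures are saved under pics/ and viewed, at most 14 in all, crops included, and the job is handed in when it is done.

Besides the shell and the picture viewer there is one more tool, called by a JSON object that holds its "op" and its "data", one argument or row to a line. move_arm: Moves the arm, as the interface text tells. Its arguments: {"type":"object","properties":{"dp":{"type":"array","items":{"type":"array","items":{"type":"number"}}},"rotation":{"type":"array","items":{"type":"array","items":{"type":"number"}}},"hand":{"type":"array","items":{"type":"number"}},"newtons":{"type":"number"}},"required":["dp","rotation","hand"]}

```bash
ls; mkdir -p pics; cat > h.py <<'E'
import numpy as np, cv2
from cell import manip, camera
def snap(n,f):
    s=manip.read_state(); c=camera(n); cv2.imwrite('pics/'+f,c['image'][:,:,::-1]); c['s']=s; return c
def ray(c,u,v):
    d=np.array([(u-c['cx'])/c['fx'],(v-c['cy'])/c['fy'],1.])
    R,t=np.array(c['R']),np.array(c['t']); o=-R.T@t; return o,R.T@d
def onz(c,u,v,z):
    o,d=ray(c,u,v); return o+d*(z-o[2])/d[2]
def proj(c,X):
    p=np.array(c['R'])@np.array(X)+np.array(c['t']); return p[0]/p[2]*c['fx']+c['cx'],p[1]/p[2]*c['fy']+c['cy']
E
python3 - <<'E'
from h import *
import pickle
a={n:snap(n,n+'0.png') for n in('scene','side','wrist')}
pickle.dump(a,open('c0.pkl','wb'))
for n in a:print(n,{k:(np.round(v,3).tolist()) for k,v in a[n].items() if k not in('image','s')})
print(manip.read_state())
E
```

```text
pics
scene {'fx': 414.749, 'fy': 414.749, 'cx': 320.714, 'cy': 202.993, 'R': [[-0.669, -0.743, -0.019], [-0.407, 0.387, -0.828], [0.622, -0.546, -0.561]], 't': [286.994, 293.781, 889.251]}
side {'fx': 409.768, 'fy': 409.768, 'cx': 316.3, 'cy': 196.146, 'R': [[0.998, -0.06, -0.019], [-0.052, -0.608, -0.792], [0.036, 0.792, -0.61]], 't': [-462.627, 64.849, 1082.173]}
wrist {'fx': 354.686, 'fy': 354.686, 'cx': 314.095, 'cy': 201.536, 'mount': [[-0.001, -0.96, -0.279, 82.337], [1.0, -0.001, -0.0, 0.548], [-0.0, -0.279, 0.96, -178.544], [0.0, 0.0, 0.0, 1.0]]}
{'clock': 0.15, 'joints': array([-1.18760323e+00,  3.00346509e-01,  1.52141341e+00, -2.79089330e-05,
        1.32068473e+00, -6.66009528e-02]), 'qd': array([ 0.00042309, -0.00134096, -0.00269891, -0.0005979 ,  0.00088942,
       -0.00114406]), 'effort': array([ 2.37351023e-04, -5.31957901e+01, -3.52820671e+01,  7.08007487e-02,
        2.36208562e-02, -4.52836548e-05]), 'eef_pos': array([ 239.04924641, -495.12602612,  205.02560305]), 'eef_rot': array([-3.14074074e+00, -2.97272897e-05,  4.49800952e-01]), 'wrist_force': array([-0.03619547, -0.10456075,  0.42043277]), 'moment': array([-2.62272977e-05,  6.47673585e-02,  2.42271418e-02]), 'finger_force': 0.0, 'finger_gap': 93.83651969193512}
```

View pics/scene0.png

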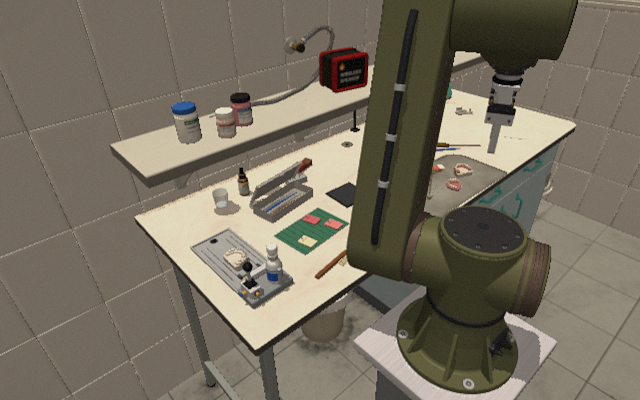

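View pics/side0.png

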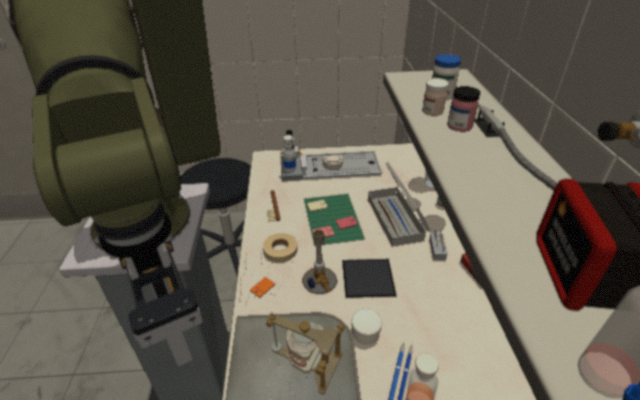

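Scene: the station is at (240,262) with the cast at (236,258) in the tray. The green mat is at (312,230) with plates at (308,240) ivory and (312,219), (333,223) pink. The side view shows the same plates at (317,205), (346,223) and (325,232). It also shows the orange decoy at (262,287), the dark grey mat at (368,277), the tape roll at (280,247) and the tub at (367,325).

Things that could be mistaken for the targets:
- **Plates:** the orange card at (262,287) is off the mat, so it's out.
- **Cast:** the articulator cast at (305,345) and the pink casts on the grey tray are not in the rinse tray. The tray cast at side (333,160) is the right one.

```bash
python3 - <<'E'
from h import *
import pickle
a=pickle.load(open('c0.pkl','rb'))
s=a['side']; c=a['scene']
for n,pts,z in [('tray',[(281,178),(380,173),(378,153),(287,153)],10),('mat',[(305,199),(350,194),(363,240),(312,244)],2),('plates',[(317,205),(346,223),(325,232)],8),('cast_mat',[(343,261),(391,260),(396,296),(345,298)],3),('cast',[(333,160)],25),('pump',[(289,134)],128),('tape',[(280,247)],10),('tub',[(366,322)],40),('orange',[(262,287)],3)]:
    for p in pts: print('side',n,np.round(onz(s,*p,z)[:2]))
for n,pts,z in [('mat',[(275,240),(318,208),(351,223),(308,253)],2),('plates',[(308,240),(312,219),(333,223)],8),('cast',[(236,256)],25),('pump',[(272,247)],128),('ball',[(248,267)],103),('tray',[(191,240),(226,229),(293,280),(255,305)],10)]:
    for p in pts: print('scene',n,np.round(onz(c,*p,z)[:2]))
i=s['image'][130:320,240:410]; cv2.imwrite('pics/sc.png',cv2.resize(i[:,:,::-1],None,fx=3.1,fy=3.1,interpolation=2))
E
```

```text
side tray [368. 150.]
side tray [663. 150.]
side tray [677. 262.]
side tray [387. 289.]
side mat [435.  54.]
side mat [563.  66.]
side mat [ 571. -122.]
side mat [ 446. -126.]
side plates [467.  17.]
side plates [536. -62.]
side plates [480. -92.]
side cast_mat [ 514. -188.]
side cast_mat [ 625. -194.]
side cast_mat [ 615. -297.]
side cast_mat [ 507. -294.]
side cast [528. 211.]
side pump [400. 199.]
side tape [ 368. -138.]
side tub [ 535. -382.]
side orange [ 330. -251.]
scene mat [535.  79.]
scene mat [ 570. -115.]
scene mat [ 444. -135.]
scene mat [428.  47.]
scene plates [465.  15.]
scene plates [533. -58.]
scene plates [475. -90.]
scene cast [528. 209.]
scene pump [388. 185.]
scene ball [394. 250.]
scene tray [690. 258.]
scene tray [666. 159.]
scene tray [369. 146.]
scene tray [366. 263.]
```

View pics/sc.png

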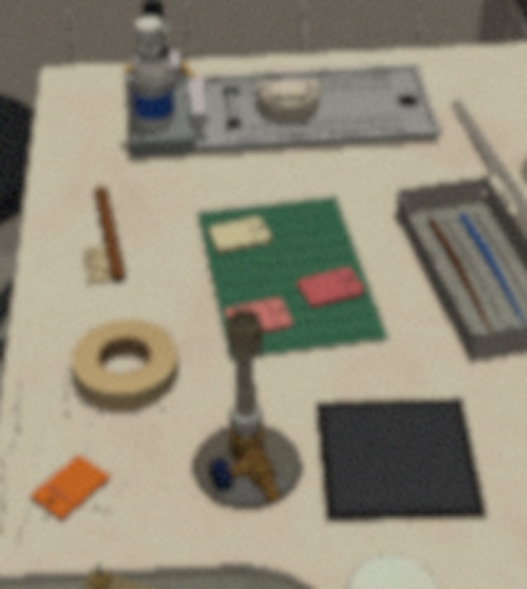

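Three plates are on the mat: one ivory and two pink. The station lies nearly along world x, centred at about (525,205). I'll move over for a close look.

{"op": "move_arm", "data": {
  "dp": [
    [24, 57, 5],
    [24, 57, 5],
    [24, 57, 5],
    [24, 57, 5],
    [24, 57, 5],
    [24, 57, 5],
    [24, 57, 5],
    [24, 57, 5],
    [24, 57, 5],
    [24, 57, 5]
  ],
  "rotation": [
    [0, 0, -0.045],
    [0, 0, -0.045],
    [0, 0, -0.045],
    [0, 0, -0.045],
    [0, 0, -0.045],
    [0, 0, -0.045],
    [0, 0, -0.045],
    [0, 0, -0.045],
    [0, 0, -0.045],
    [0, 0, -0.045]
  ],
  "hand": [1, 1, 1, 1, 1, 1, 1, 1, 1, 1]
}}

```text
clock: 1.4
eef_pos: [479.5, 76.9, 255.6]
eef_rot: [3.142, -0.0, -0.001]
wrist_force: [0.3, 0.0, 1.1]
finger_gap: 94.1
finger_force: 0.0
```

{"op": "move_arm", "data": {
  "dp": [
    [20, 10, 0],
    [0, 0, 0],
    [0, 0, 0]
  ],
  "rotation": [
    [0, 0, 0],
    [0, 0, 0],
    [0, 0, 0]
  ],
  "hand": [1, 1, 1]
}}

```text
clock: 1.78
eef_pos: [498.6, 84.1, 255.2]
eef_rot: [3.141, 0.001, -0.001]
wrist_force: [-0.4, -0.5, -0.1]
finger_gap: 93.7
finger_force: 0.0
```

```bash
cat >> h.py <<'E'
from scipy.spatial.transform import Rotation as Ro
def wcam(f):
    "wrist picture with R,t worked out from the wrist pose"
    c=snap('wrist',f); s=c['s']; T=np.eye(4); T[:3,:3]=Ro.from_euler('xyz',s['eef_rot']).as_matrix(); T[:3,3]=s['eef_pos']
    M=np.linalg.inv(T@np.array(c['mount'])); c['R'],c['t']=M[:3,:3],M[:3,3]; return c
def rects(c,mask,z,amin=150):
    out=[]
    for k in cv2.findContours(mask.astype(np.uint8)*255,0,2)[0]:
        if cv2.contourArea(k)<amin: continue
        w=np.array([onz(c,*(p+0.),z)[:2] for p in k[:,0]],np.float32)
        (x,y),(a,b),th=cv2.minAreaRect(w)
        if a<b:a,b,th=b,a,th+90
        out.append((round(x,1),round(y,1),round(a,1),round(b,1),round((th+90)%180-90,1),tuple(np.round(k[:,0].mean(0)))))
    return out
def hsv(c): return cv2.split(cv2.cvtColor(c['image'],cv2.COLOR_RGB2HSV))
E
python3 - <<'E'
from h import *
import pickle
c=wcam('w1.png'); print(c['s']['clock'],c['s']['eef_pos'],c['s']['eef_rot'],c['s']['joints'])
pickle.dump(c,open('w1.pkl','wb'))
E
```

```text
1.775 [498.57718536  84.09494379 255.24037299] [ 3.14146619e+00  6.18054130e-04 -7.23106364e-04] [ 9.46832546e-02  1.65142248e-01  1.57043785e+00 -6.79210996e-05
  1.40663984e+00  1.66621377e+00]
```

View pics/w1.png

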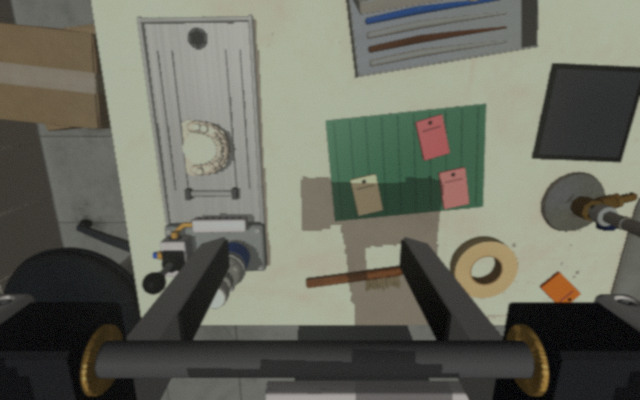

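The wrist view shows the tray with its drain at (198,38), the bar at (213,193) and the cast at (205,148). The plates are at (432,137), (454,188) and (367,195), and the dark mat is at (588,113). Ball (153,283), pump (222,295), all as described.

```bash
python3 - <<'E'
from h import *
import pickle
c=pickle.load(open('w1.pkl','rb')); h,s,v=hsv(c)
H,W=h.shape; Y,X=np.mgrid[:H,:W]
reg=(X>325)&(X<490)&(Y>100)&(Y<222)
green=((h>50)&(h<95)&(s>60)); 
m=reg&~green; m&=(h<28)|(h>165)
m=cv2.morphologyEx((m*255).astype(np.uint8),cv2.MORPH_OPEN,np.ones((3,3)))>0
print('plates',rects(c,m,8,300))
dm=(v<60)&(X>525)&(Y>55)&(Y<170)
print('mat',rects(c,dm,3,1500))
cm=(X>172)&(X<240)&(Y>112)&(Y<182)&(h<35)&(s>25)
cm=cv2.morphologyEx((cm*255).astype(np.uint8),cv2.MORPH_OPEN,np.ones((2,2)))>0
for z in(8,24,35): print('cast',z,rects(c,cm,z,300))
cv2.imwrite('pics/dbg.png',np.vstack([np.hstack([(m*255),(cm*255)]).astype(np.uint8)])[:,:])
for n,p,z in [('rim',(138,18),13),('rim',(252,15),13),('rimR bottom',(268,268),13),('barL',(187,193),16),('barR',(239,193),16),('drain',(198,38),8),('pump',(222,297),128),('ball',(153,283),103),('tape',(485,267),19)]: print(n,np.round(onz(c,*p,z),1))
i=c['image'][90:310,120:290];cv2.imwrite('pics/w1c.png',cv2.resize(i[:,:,::-1],None,fx=2.7,fy=2.7,interpolation=2))
E
```

```text
plates [(437.2, -25.0, 99.2, 12.0, 89.9, (np.float64(406.0), np.float64(216.0))), (463.4, 18.6, 42.6, 31.6, 13.4, (np.float64(367.0), np.float64(201.0))), (474.1, -88.5, 49.6, 33.9, 12.8, (np.float64(454.0), np.float64(188.0))), (536.2, -56.7, 49.2, 33.6, 16.7, (np.float64(432.0), np.float64(137.0)))]
mat [(562.6, -239.0, 108.5, 107.0, 87.5, (np.float64(584.0), np.float64(113.0)))]
cast 8 [(523.0, 211.9, 65.8, 54.9, 0.2, (np.float64(206.0), np.float64(147.0)))]
cast 24 [(525.2, 207.1, 63.3, 52.8, 0.2, (np.float64(206.0), np.float64(147.0)))]
cast 35 [(526.7, 203.8, 61.6, 51.4, 0.2, (np.float64(206.0), np.float64(147.0)))]
rim [664.3 272.7  13. ]
rim [666.9 150.2  13. ]
rimR bottom [368.3 144.5  13. ]
barL [470.7 238.9  16. ]
barR [470.5 175.5  16. ]
drain [645.2 211.6   8. ]
pump [395.5 174.  128. ]
ball [396.9 251.9 103. ]
tape [ 372.1 -135.7   19. ]
```

View pics/w1c.png

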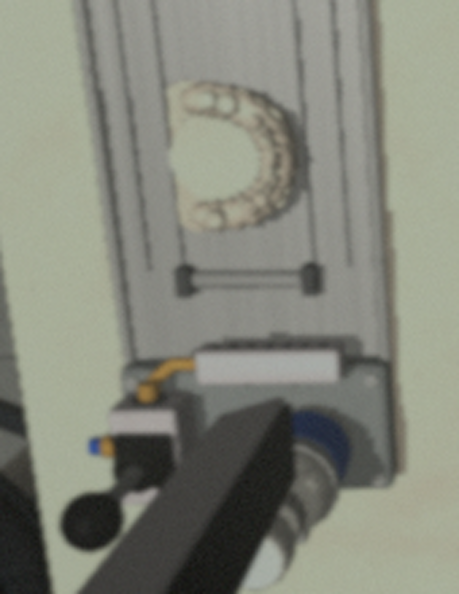

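Station origin is at about (536.6,208.5), yaw about 0.02. The cast is at (524.5,209) and the dark mat at (562.6,-239). I'll grip the cast across its 54 mm side, opening only partly so the fingers fit inside the rim.

{"op": "move_arm", "data": {
  "dp": [
    [6, 31, -40],
    [7, 31, -40],
    [7, 31, -40],
    [6, 32, -40],
    [0, 0, -40],
    [0, 0, -24],
    [0, 0, -12],
    [0, 0, -8],
    [0, 0, 0]
  ],
  "rotation": [
    [0, 0, 0.01],
    [0, 0, 0.01],
    [0, 0, 0],
    [0, 0, 0],
    [0, 0, 0],
    [0, 0, 0],
    [0, 0, 0],
    [0, 0, 0],
    [0, 0, 0]
  ],
  "hand": [0.82, 0.82, 0.82, 0.82, 0.82, 0.82, 0.82, 0.82, 0.82]
}}

```text
clock: 2.95
eef_pos: [525.3, 209.5, 11.8]
eef_rot: [-3.141, -0.0, 0.019]
wrist_force: [-0.2, -0.1, 1.7]
finger_gap: 76.9
finger_force: 0.0
```

{"op": "move_arm", "data": {
  "dp": [
    [0, 0, 0],
    [0, 0, 0],
    [0, 0, 0],
    [0, 0, 0],
    [0, 0, 0]
  ],
  "rotation": [
    [0, 0, 0],
    [0, 0, 0],
    [0, 0, 0],
    [0, 0, 0],
    [0, 0, 0]
  ],
  "hand": [0.4, 0.4, 0.4, 0.4, 0.4],
  "newtons": 25
}}

```text
clock: 3.58
eef_pos: [525.3, 209.8, 11.8]
eef_rot: [-3.142, -0.0, 0.02]
wrist_force: [-1.6, -0.5, 5.6]
finger_gap: 51.1
finger_force: 25.0
```

{"op": "move_arm", "data": {
  "dp": [
    [0, 0, 10],
    [0, 0, 30],
    [0, 0, 50],
    [0, -10, 50],
    [0, -50, 10],
    [4, -55, 0],
    [4, -55, 0],
    [4, -55, 0],
    [5, -55, 0],
    [5, -55, 0]
  ],
  "rotation": [
    [0, 0, 0],
    [0, 0, 0],
    [0, 0, 0],
    [0, 0, 0],
    [0, 0, 0],
    [0, 0, 0],
    [0, 0, 0],
    [0, 0, 0],
    [0, 0, 0],
    [0, 0, 0]
  ],
  "hand": [0.4, 0.4, 0.4, 0.4, 0.4, 0.4, 0.4, 0.4, 0.4, 0.4],
  "newtons": 30
}}

```text
clock: 4.82
eef_pos: [547.0, -127.0, 161.9]
eef_rot: [-3.142, -0.0, 0.02]
wrist_force: [1.2, 0.3, -1.5]
finger_gap: 51.1
finger_force: 30.0
```

{"op": "move_arm", "data": {
  "dp": [
    [5, -40, 0],
    [5, -40, 0],
    [5, -28, 0],
    [0, 0, -10],
    [0, 0, 0]
  ],
  "rotation": [
    [0, 0, 0],
    [0, 0, 0],
    [0, 0, 0],
    [0, 0, 0],
    [0, 0, 0]
  ],
  "hand": [0.4, 0.4, 0.4, 0.4, 0.4]
}}

```text
clock: 5.45
eef_pos: [561.6, -232.4, 150.5]
eef_rot: [-3.14, 0.002, 0.02]
wrist_force: [-0.3, 0.1, -0.1]
finger_gap: 50.9
finger_force: 30.0
```

```bash
python3 - <<'E'
from h import *
c=wcam('w2.png'); h,s,v=hsv(c); H,W=h.shape; Y,X=np.mgrid[:H,:W]
print(c['s']['clock'],c['s']['eef_pos'])
print('mat',rects(c,(v<60)&(h>=0),3,2500))
E
```

```text
5.45 [ 561.55184264 -232.41877474  150.45196089]
mat [(466.5, -239.7, 730.7, 305.3, -88.9, (np.float64(323.0), np.float64(299.0)))]
```

View pics/w2.png

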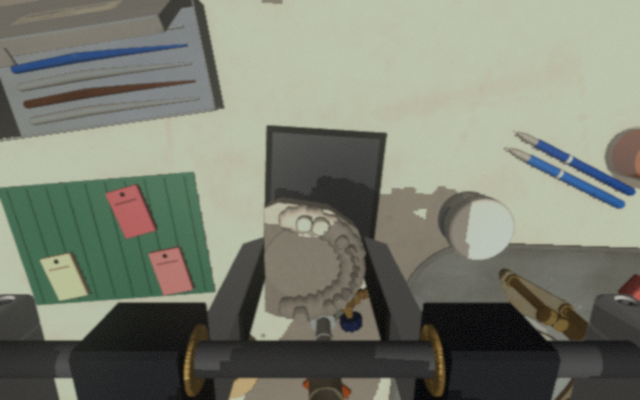

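The cast is held at (315,262), with the mat's far edge running from (266,126) to (386,133).

```bash
python3 - <<'E'
from h import *
import pickle
c=pickle.load(open('w1.pkl','rb'))
s=manip.read_state(); T=np.eye(4); T[:3,:3]=Ro.from_euler('xyz',s['eef_rot']).as_matrix(); T[:3,3]=s['eef_pos']
M=np.linalg.inv(T@np.array(c['mount'])); c['R'],c['t']=M[:3,:3],M[:3,3]
a,b=onz(c,266,126,3),onz(c,386,133,3); print(a,b)
d=(b-a)[:2]; L=np.linalg.norm(d); n=np.array([d[1],-d[0]])/L; n*=-1 if n[0]>0 else 1
print(L,'centre',(a+b)[:2]/2+55*n, np.arctan2(-d[0],-d[1]))
print('cast ends', onz(c,310,200,172),onz(c,310,318,172))
E
```

```text
[ 619.490535   -187.66564521    3.        ] [ 615.34872605 -296.46848233    3.        ]
108.88164191866237 centre [ 562.45943764 -239.97488837] 0.038048732579241386
cast ends [ 599.28108667 -229.68205331  172.        ] [ 536.46977561 -230.68400715  172.        ]
```

{"op": "move_arm", "data": {
  "dp": [
    [0, -7, -40],
    [0, 0, -50],
    [0, 0, -30],
    [0, 0, -12],
    [0, 0, -6],
    [0, 0, -4],
    [0, 0, -1],
    [0, 0, 0]
  ],
  "rotation": [
    [0, 0, 0.02],
    [0, 0, 0],
    [0, 0, 0],
    [0, 0, 0],
    [0, 0, 0],
    [0, 0, 0],
    [0, 0, 0],
    [0, 0, 0]
  ],
  "hand": [0.4, 0.4, 0.4, 0.4, 0.4, 0.4, 0.4, 0.4]
}}

```text
clock: 6.5
eef_pos: [562.4, -240.4, 9.0]
eef_rot: [3.141, -0.001, 0.04]
wrist_force: [0.4, -0.4, -1.4]
finger_gap: 51.2
finger_force: 30.0
```

{"op": "move_arm", "data": {
  "dp": [
    [0, 0, 0],
    [0, 0, 0],
    [0, 0, 0],
    [0, 0, 20],
    [0, 0, 50],
    [0, 30, 60],
    [0, 60, 20],
    [-5, 60, 0],
    [-5, 0, 0],
    [0, 0, 0]
  ],
  "rotation": [
    [0, 0, 0],
    [0, 0, 0],
    [0, 0, 0],
    [0, 0, 0],
    [0, 0, 0.05],
    [0, 0, 0.05],
    [0, 0, 0.05],
    [0, 0, 0.05],
    [0, 0, 0],
    [0, 0, 0]
  ],
  "hand": [0.75, 0.75, 0.75, 0.75, 0.75, 0.75, 0.75, 0.7, 0.7, 0.7]
}}

```text
clock: 7.75
eef_pos: [552.2, -93.4, 155.2]
eef_rot: [3.141, -0.001, 0.24]
wrist_force: [-0.3, -0.9, 0.3]
finger_gap: 65.8
finger_force: 0.0
```

```bash
python3 - <<'E'
from h import *
import pickle
c=wcam('w3.png'); pickle.dump(c,open('w3.pkl','wb'))
print(c['s']['clock'],c['s']['eef_pos'],c['s']['eef_rot'])
E
```

```text
7.75 [552.16924528 -93.40928285 155.21547405] [ 3.14087040e+00 -1.04587930e-03  2.39652708e-01]
```

View pics/w3.png

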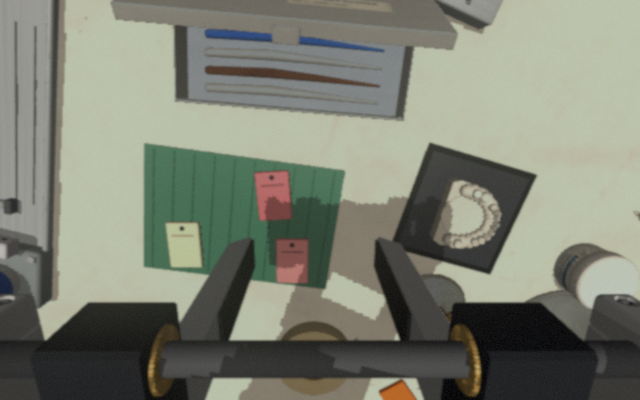

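The cast stands on the mat at (468,215), close to its centre. The plates are at (274,195), (184,245) and (292,261).

```bash
cat >> h.py <<'E'
def plates(c,reg,z=8,amin=300):
    h,s,v=hsv(c); Y,X=np.mgrid[:h.shape[0],:h.shape[1]]
    m=(X>reg[0])&(X<reg[1])&(Y>reg[2])&(Y<reg[3])&((h<33)|(h>165))&(s>35)
    m=cv2.morphologyEx((m*255).astype(np.uint8),cv2.MORPH_OPEN,np.ones((3,3)))
    m=cv2.morphologyEx(m,cv2.MORPH_CLOSE,np.ones((7,7)))>0
    return rects(c,m,z,amin)
E
python3 - <<'E'
from h import *
import pickle
c=pickle.load(open('w3.pkl','rb')); h,s,v=hsv(c); Y,X=np.mgrid[:400,:640]
for r in [(250,298,165,225),(160,206,215,275),(270,312,236,288)]: print(plates(c,r))
m=(X>395)&(X<540)&(Y>140)&(Y<275)
for z in (3,): print('mat',rects(c,m&(v<70),z,2000))
for z in (3,25,34): print('cast',rects(c,cv2.morphologyEx((m&(v>100)&(s>15)&(h<40)&(X>430)&(X<510)&(Y>170)&(Y<255)).astype(np.uint8),cv2.MORPH_OPEN,np.ones((2,2)))>0,z,200))
E
```

```text
[(537.0, -57.5, 49.1, 33.2, 17.2, (np.float64(272.0), np.float64(194.0)))]
[]
[(474.8, -89.5, 49.6, 32.7, 13.4, (np.float64(285.0), np.float64(258.0)))]
mat [(562.5, -238.8, 108.1, 107.8, -2.5, (np.float64(466.0), np.float64(207.0)))]
cast [(559.1, -252.1, 68.7, 59.8, 1.4, (np.float64(465.0), np.float64(219.0)))]
cast [(563.9, -240.3, 64.2, 55.8, 1.4, (np.float64(465.0), np.float64(219.0)))]
cast [(565.9, -235.4, 62.3, 54.2, 1.4, (np.float64(465.0), np.float64(219.0)))]
```

{"op": "move_arm", "data": {
  "dp": [
    [-5, 18, -30],
    [-6, 19, -45],
    [0, 0, -40],
    [0, 0, -20],
    [0, 0, -10],
    [0, 0, -6],
    [0, 0, 0],
    [0, 0, 0]
  ],
  "rotation": [
    [0, 0, 0.03],
    [0, 0, 0.03],
    [0, 0, 0],
    [0, 0, 0],
    [0, 0, 0],
    [0, 0, 0],
    [0, 0, 0],
    [0, 0, 0]
  ],
  "hand": [0.55, 0.55, 0.55, 0.55, 0.55, 0.55, 0.55, 0.55]
}}

```text
clock: 8.8
eef_pos: [541.6, -56.2, 3.8]
eef_rot: [3.141, -0.001, 0.3]
wrist_force: [-0.1, -0.2, 0.4]
finger_gap: 51.8
finger_force: 0.0
```

{"op": "move_arm", "data": {
  "dp": [
    [0, 0, 0],
    [0, 0, 0],
    [0, 0, 0],
    [0, 0, 0]
  ],
  "rotation": [
    [0, 0, 0],
    [0, 0, 0],
    [0, 0, 0],
    [0, 0, 0]
  ],
  "hand": [0.2, 0.2, 0.2, 0.2],
  "newtons": 20
}}

```text
clock: 9.3
eef_pos: [541.2, -56.1, 3.3]
eef_rot: [3.141, -0.0, 0.3]
wrist_force: [-0.5, 0.7, 3.3]
finger_gap: 31.4
finger_force: 20.0
```

{"op": "move_arm", "data": {
  "dp": [
    [0, 0, 10],
    [0, 0, 30],
    [0, 10, 45],
    [-7, 45, 15],
    [-11, 52, 0],
    [-11, 52, 0],
    [-11, 52, 0],
    [-11, 52, 0],
    [0, 0, 0]
  ],
  "rotation": [
    [0, 0, 0],
    [0, 0, 0],
    [0, 0, -0.07],
    [0, 0, -0.07],
    [0, 0, -0.07],
    [0, 0, -0.07],
    [0, 0.1, 0],
    [0, 0.1, 0],
    [0, 0, 0]
  ],
  "hand": [0.2, 0.2, 0.2, 0.2, 0.2, 0.2, 0.2, 0.2, 0.2]
}}

```text
clock: 10.42
eef_pos: [489.7, 209.5, 103.1]
eef_rot: [-3.137, 0.201, 0.024]
wrist_force: [0.5, -1.1, 0.6]
finger_gap: 31.6
finger_force: 20.0
```

```bash
python3 - <<'E'
from h import *
import pickle
c=wcam('w4.png'); pickle.dump(c,open('w4.pkl','wb'));c=c['s']
print(c['clock'],c['eef_pos'],c['eef_rot'],c['joints'])
E
```

```text
10.425 [489.71867228 209.50855968 103.07875194] [-3.13741904  0.20125164  0.02380161] [0.30514112 0.47857701 1.5370787  0.06148828 1.3187942  1.83145986]
```

View pics/w4.png

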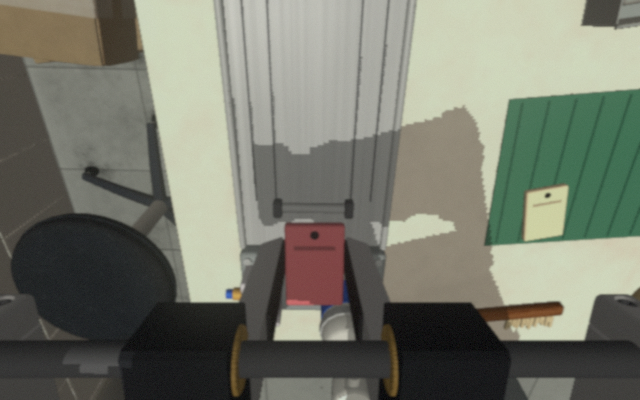

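The plate is held squarely at (316,265). The bar's collars are at (278,208) and (349,208).

```bash
python3 - <<'E'
from h import *
import pickle
c=pickle.load(open('w4.pkl','rb'))
for p,z in [((278,208),16),((349,208),16),((314,208),16),((218,5),13),((416,5),13),((233,190),13),((393,190),13),((240,255),13),((386,255),13)]: print(p,np.round(onz(c,*p,z),1))
# plate centre expected in hand and where it projects
R=Ro.from_euler('xyz',c['s']['eef_rot']).as_matrix(); P=c['s']['eef_pos']
for x in(-28.5,20): print([np.round(proj(c,P+R@np.array([x,y,-4.7]))) for y in(-16,16)])
E
```

```text
(278, 208) [470.7 238.   16. ]
(349, 208) [472.1 181.9  16. ]
(314, 208) [471.4 209.5  16. ]
(218, 5) [610.5 271.5  13. ]
(416, 5) [613.1 150.1  13. ]
(233, 190) [484.3 273.   13. ]
(393, 190) [487.2 148.4  13. ]
(240, 255) [422.1 272.2  13. ]
(386, 255) [425.1 146.6  13. ]
[array([286., 306.]), array([343., 306.])]
[array([283., 224.]), array([345., 224.])]
```

{"op": "move_arm", "data": {
  "dp": [
    [1, 0, -40],
    [0, 0, -30],
    [0, 0, -10],
    [0, 0, -5],
    [0, 0, -3],
    [0, 0, -1],
    [0, 0, 0]
  ],
  "rotation": [
    [0, 0, 0],
    [0, 0, 0],
    [0, 0, 0],
    [0, 0, 0],
    [0, 0, 0],
    [0, 0, 0],
    [0, 0, 0]
  ],
  "hand": [0.2, 0.2, 0.2, 0.2, 0.2, 0.2, 0.2]
}}

```text
clock: 11.35
eef_pos: [491.3, 207.0, 14.5]
eef_rot: [-3.137, 0.199, 0.02]
wrist_force: [0.0, -0.7, -0.4]
finger_gap: 31.4
finger_force: 20.0
```

{"op": "move_arm", "data": {
  "dp": [
    [0, 2.5, 0],
    [0, 0, -0.7],
    [0, 0, 0]
  ],
  "rotation": [
    [0, 0, 0],
    [0, 0, 0],
    [0, 0, 0]
  ],
  "hand": [0.2, 0.2, 0.2]
}}

```text
clock: 11.72
eef_pos: [491.1, 209.5, 13.4]
eef_rot: [-3.138, 0.2, 0.02]
wrist_force: [0.0, 0.4, -0.2]
finger_gap: 31.9
finger_force: 20.0
```

{"op": "move_arm", "data": {
  "dp": [
    [0, 0, 0],
    [0, 0, 0],
    [0, 0, 0],
    [3, 0, 20],
    [8, 0, 40],
    [5, -30, 40],
    [0, -50, 0],
    [-5, -40, 0],
    [0, 0, 0],
    [0, 0, 0]
  ],
  "rotation": [
    [0, 0, 0],
    [0, 0, 0],
    [0, 0, 0],
    [0, 0, 0],
    [0, 0, 0],
    [0, -0.1, 0.04],
    [0, -0.1, 0.06],
    [0, 0, 0.08],
    [0, 0, 0],
    [0, 0, 0]
  ],
  "hand": [0.5, 0.5, 0.5, 0.55, 0.55, 0.55, 0.55, 0.55, 0.55, 0.55]
}}

```text
clock: 12.98
eef_pos: [502.3, 89.8, 113.5]
eef_rot: [3.133, 0.0, 0.198]
wrist_force: [-1.2, -0.9, -0.4]
finger_gap: 52.0
finger_force: 0.0
```

```bash
python3 - <<'E'
from h import *
import pickle
c=wcam('w5.png'); pickle.dump(c,open('w5.pkl','wb'));s=c['s']
print(s['clock'],s['eef_pos'],s['eef_rot'])
E
```

```text
12.975 [502.31209703  89.83949836 113.51908131] [3.13276736e+00 2.34970858e-04 1.98180694e-01]
```

View pics/w5.png

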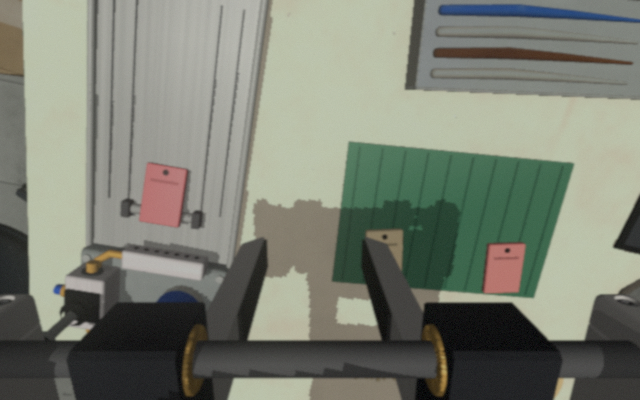

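The first plate lies on the bar at (163,195). The ivory plate at (385,245) is partly hidden by a finger, so I'll measure it from the earlier clear view (w3).

```bash
python3 - <<'E'
from h import *
import pickle
c=pickle.load(open('w5.pkl','rb'))
print('laid',[plates(c,(138,192,158,230),z) for z in(16,18.6)])
for p,z in (((147,163),23),((188,167),13.5),((140,220),23),((182,227),23)): pass
c=pickle.load(open('w3.pkl','rb')); h,s,v=hsv(c); Y,X=np.mgrid[:400,:640]
m=(X>155)&(X<212)&(Y>212)&(Y<275)&((h<45))&(v>90)
m=cv2.morphologyEx((m*255).astype(np.uint8),cv2.MORPH_CLOSE,np.ones((5,5)))>0
print(rects(c,m,8,300)); print(h[245,184],s[245,184],v[245,184],h[250,160],s[250,160])
E
```

```text
laid [[(486.2, 209.5, 52.7, 34.4, -2.2, (np.float64(164.0), np.float64(195.0)))], [(487.1, 208.5, 52.2, 34.0, -2.2, (np.float64(164.0), np.float64(195.0)))]]
[(461.0, 24.4, 56.0, 48.4, 13.6, (np.float64(183.0), np.float64(253.0)))]
34 55 191 69 87
```

```bash
python3 - <<'E'
from h import *
import pickle
for f,r in (('w3',(158,208,215,268)),('w1',(345,392,170,219))):
    c=pickle.load(open(f+'.pkl','rb')); h,s,v=hsv(c); Y,X=np.mgrid[:400,:640]
    m=(X>r[0])&(X<r[1])&(Y>r[2])&(Y<r[3])&(h<48)&(h>12)
    m=cv2.morphologyEx((m*255).astype(np.uint8),cv2.MORPH_OPEN,np.ones((3,3)))
    m=cv2.morphologyEx(m,cv2.MORPH_CLOSE,np.ones((5,5)))>0
    print(f,rects(c,m,8,200))
E
```

```text
w3 [(466.6, 17.9, 48.1, 33.4, 13.6, (np.float64(182.0), np.float64(243.0)))]
w1 [(459.1, 16.6, 67.0, 38.8, 22.5, (np.float64(368.0), np.float64(196.0)))]
```

{"op": "move_arm", "data": {
  "dp": [
    [-11, -24, -10],
    [-11, -24, -20],
    [-10, -23, -30],
    [0, 0, -20],
    [0, 0, -10],
    [0, 0, 0],
    [0, 0, 0]
  ],
  "rotation": [
    [0, 0, 0.02],
    [0, 0, 0.02],
    [0, 0, 0],
    [0, 0, 0],
    [0, 0, 0],
    [0, 0, 0],
    [0, 0, 0]
  ],
  "hand": [0.55, 0.55, 0.55, 0.55, 0.55, 0.55, 0.55]
}}

```text
clock: 13.9
eef_pos: [470.6, 18.9, 24.1]
eef_rot: [3.132, -0.001, 0.24]
wrist_force: [0.2, 0.6, 0.4]
finger_gap: 51.8
finger_force: 0.0
```

{"op": "move_arm", "data": {
  "dp": [
    [0, 0, -12],
    [0, 0, -8],
    [0, 0, -0.5],
    [0, 0, 0],
    [0, 0, 0],
    [0, 0, 0],
    [0, 0, 0]
  ],
  "rotation": [
    [0.009, 0, 0],
    [0, 0, 0],
    [0, 0, 0],
    [0, 0, 0],
    [0, 0, 0],
    [0, 0, 0],
    [0, 0, 0]
  ],
  "hand": [0.55, 0.55, 0.55, 0.2, 0.2, 0.2, 0.2],
  "newtons": 20
}}

```text
clock: 14.78
eef_pos: [470.1, 18.5, 2.9]
eef_rot: [3.141, -0.002, 0.239]
wrist_force: [0.3, 0.2, -0.5]
finger_gap: 31.8
finger_force: 20.0
```

{"op": "move_arm", "data": {
  "dp": [
    [0, 0, 10],
    [0, 0, 30],
    [10, 35, 30],
    [10, 40, 10],
    [10, 40, 0],
    [10, 40, 0],
    [10, 36, 0],
    [0, 0, 0],
    [0, 0, 0],
    [0, 0, 0]
  ],
  "rotation": [
    [0, 0, 0],
    [0, 0, 0],
    [0, 0, -0.07],
    [0, 0, -0.07],
    [0, 0, -0.08],
    [0, 0.1, 0],
    [0, 0.1, 0],
    [0, 0, 0],
    [0, 0, 0],
    [0, 0, 0]
  ],
  "hand": [0.2, 0.2, 0.2, 0.2, 0.2, 0.2, 0.2, 0.2, 0.2, 0.2]
}}

```text
clock: 16.02
eef_pos: [520.0, 208.7, 83.5]
eef_rot: [-3.138, 0.197, 0.019]
wrist_force: [0.2, 0.4, -0.8]
finger_gap: 31.9
finger_force: 20.0
```

```bash
python3 - <<'E'
from h import *
import pickle
c=wcam('w6.png'); pickle.dump(c,open('w6.pkl','wb'));s=c['s']
print(s['clock'],s['eef_pos'],s['eef_rot'],s['finger_gap'])
E
```

```text
16.025 [519.96999325 208.73857063  83.54008645] [-3.13783737  0.19727114  0.01887712] 31.88767577362922
```

View pics/w6.png

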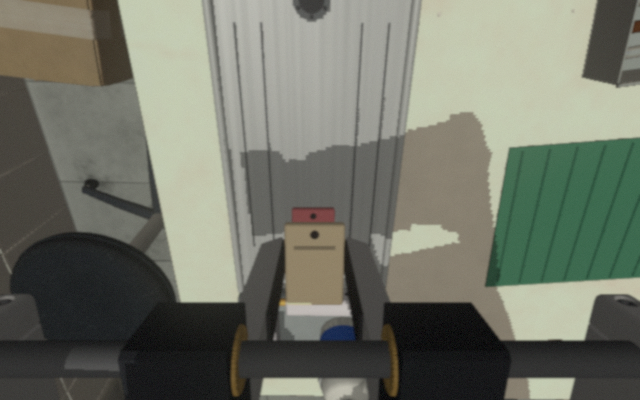

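The held ivory plate is at (315,263), and plate 1's lower end shows beyond it, from (293,208) to (334,208).

```bash
python3 - <<'E'
from h import *
import pickle
c=pickle.load(open('w6.pkl','rb'))
for p,z in [((292.5,208),13.9),((334.5,208),13.9),((312,5),8),((213,100),13),((407,100),13)]: print(p,np.round(onz(c,*p,z),1))
R=Ro.from_euler('xyz',c['s']['eef_rot']).as_matrix(); P=c['s']['eef_pos']
for x in(-27.6,20.4): print([np.round(proj(c,P+R@np.array([x,y,-5.1]))) for y in(-16,16)])
E
```

```text
(292.5, 208) [511.2 224.7  13.9]
(334.5, 208) [511.8 193.9  13.9]
(312, 5) [642.  212.3   8. ]
(213, 100) [588.  274.4  13. ]
(407, 100) [590.2 151.2  13. ]
[array([285., 305.]), array([343., 304.])]
[array([283., 223.]), array([345., 223.])]
```

{"op": "move_arm", "data": {
  "dp": [
    [0.5, 1.3, -30],
    [0, 0, -25],
    [0, 0, -10],
    [0, 0, -4],
    [0, 0, 0],
    [0, 0, -1],
    [0, 0, 0]
  ],
  "rotation": [
    [0, 0, 0],
    [0, 0, 0],
    [0, 0, 0],
    [0, 0, 0],
    [0, 0, 0],
    [0, 0, 0],
    [0, 0, 0]
  ],
  "hand": [0.2, 0.2, 0.2, 0.2, 0.2, 0.2, 0.2]
}}

```text
clock: 16.95
eef_pos: [520.8, 210.8, 13.3]
eef_rot: [-3.138, 0.198, 0.02]
wrist_force: [-0.8, -0.6, -0.2]
finger_gap: 31.5
finger_force: 20.0
```

{"op": "move_arm", "data": {
  "dp": [
    [0, 0, 0],
    [0, 0, 0],
    [0, 0, 0],
    [3, 0, 20],
    [8, 0, 40],
    [5, -50, 20],
    [-5, -55, 0],
    [-5, -55, 0],
    [-10, -55, 0],
    [0, 0, 0]
  ],
  "rotation": [
    [0, 0, 0],
    [0, 0, 0],
    [0, 0, 0],
    [0, 0, 0],
    [0, 0, 0],
    [0, -0.1, 0.05],
    [0, -0.1, 0.05],
    [0, 0, 0.05],
    [0, 0, 0.06],
    [0, 0, 0]
  ],
  "hand": [0.5, 0.5, 0.5, 0.55, 0.55, 0.55, 0.55, 0.55, 0.55, 0.55]
}}

```text
clock: 18.2
eef_pos: [516.2, -7.0, 93.1]
eef_rot: [3.131, -0.001, 0.225]
wrist_force: [0.5, 1.3, -0.0]
finger_gap: 51.8
finger_force: 0.0
```

{"op": "move_arm", "data": {
  "dp": [
    [0, -30, 0],
    [0, -30, 0],
    [0, 0, 0],
    [0, 0, 0]
  ],
  "rotation": [
    [0, 0, 0],
    [0, 0, 0],
    [0, 0, 0],
    [0, 0, 0]
  ],
  "hand": [0.55, 0.55, 0.55, 0.55]
}}

```text
clock: 18.7
eef_pos: [516.8, -63.2, 92.9]
eef_rot: [3.132, -0.001, 0.229]
wrist_force: [0.4, -0.6, -0.3]
finger_gap: 51.9
finger_force: 0.0
```

```bash
python3 - <<'E'
from h import *
import pickle
c=wcam('w7.png'); pickle.dump(c,open('w7.pkl','wb'));s=c['s']
print(s['clock'],s['eef_pos'],s['eef_rot'],s['finger_gap'])
E
```

```text
18.7 [516.76550885 -63.22642217  92.85476108] [ 3.13163730e+00 -1.09494256e-03  2.28868514e-01] 51.91176305416588
```

View pics/w7.png

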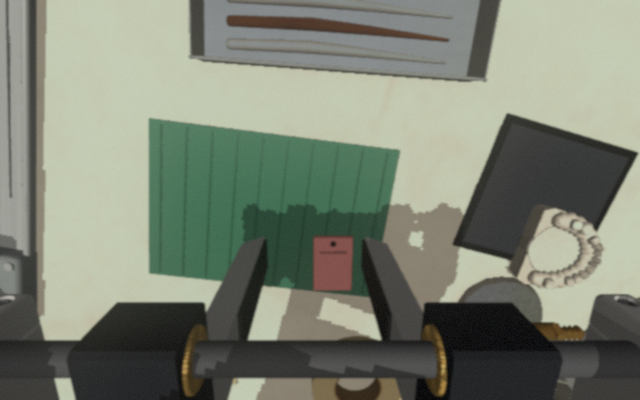

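The cast has been knocked aside. It's now at (560,250), near the mat's robot-side edge. I'll fetch the last plate at (332,263), then put the cast back.

{"op": "move_arm", "data": {
  "dp": [
    [-19, -13, -20],
    [-19, -12.5, -25],
    [0, 0, -25],
    [0, 0, -12],
    [0, 0, -7.5],
    [0, 0, 0],
    [0, 0, 0]
  ],
  "rotation": [
    [0.009, 0, 0.005],
    [0, 0, 0],
    [0, 0, 0],
    [0, 0, 0],
    [0, 0, 0],
    [0, 0, 0],
    [0, 0, 0]
  ],
  "hand": [0.55, 0.55, 0.55, 0.55, 0.55, 0.55, 0.55]
}}

```text
clock: 19.62
eef_pos: [479.1, -89.7, 4.0]
eef_rot: [3.14, -0.004, 0.234]
wrist_force: [-0.1, -0.1, 0.2]
finger_gap: 51.9
finger_force: 0.0
```

{"op": "move_arm", "data": {
  "dp": [
    [0, 0, 0],
    [0, 0, 0],
    [0, 0, 0],
    [0, 0, 0]
  ],
  "rotation": [
    [0, 0, 0],
    [0, 0, 0],
    [0, 0, 0],
    [0, 0, 0]
  ],
  "hand": [0.2, 0.2, 0.2, 0.2]
}}

```text
clock: 20.12
eef_pos: [478.7, -89.8, 3.6]
eef_rot: [3.14, -0.003, 0.234]
wrist_force: [-0.7, 0.6, 4.1]
finger_gap: 31.8
finger_force: 20.0
```

{"op": "move_arm", "data": {
  "dp": [
    [0, 0, 10],
    [0, 0, 30],
    [6, 40, 30],
    [11, 50, 10],
    [11, 50, 0],
    [11, 50, 0],
    [11, 50, 0],
    [11, 50, 0],
    [11, 10, 0],
    [0, 0, 0]
  ],
  "rotation": [
    [0, 0, 0],
    [0, 0, 0],
    [0, 0, -0.07],
    [0, 0, -0.07],
    [0, 0, -0.074],
    [0, 0, 0],
    [0, 0.1, 0],
    [0, 0.1, 0],
    [0, 0, 0],
    [0, 0, 0]
  ],
  "hand": [0.2, 0.2, 0.2, 0.2, 0.2, 0.2, 0.2, 0.2, 0.2, 0.2]
}}

```text
clock: 21.38
eef_pos: [550.7, 210.8, 83.3]
eef_rot: [-3.139, 0.197, 0.021]
wrist_force: [0.2, -0.2, -0.1]
finger_gap: 31.1
finger_force: 20.0
```

{"op": "move_arm", "data": {
  "dp": [
    [0, 0, 0],
    [0, 0, 0]
  ],
  "rotation": [
    [0, 0, 0],
    [0, 0, 0]
  ],
  "hand": [0.2, 0.2]
}}

```text
clock: 21.62
eef_pos: [550.4, 209.5, 83.9]
eef_rot: [-3.139, 0.196, 0.019]
wrist_force: [-0.0, 0.1, -0.3]
finger_gap: 31.7
finger_force: 20.0
```

```bash
python3 - <<'E'
from h import *
import pickle
c=wcam('w8.png'); pickle.dump(c,open('w8.pkl','wb'));s=c['s']
print(s['clock'],s['eef_pos'],s['eef_rot'],s['finger_gap'])
E
```

```text
21.625 [550.4470921  209.52054913  83.91382975] [-3.13897204  0.19635197  0.01906168] 31.722479078216118
```

View pics/w8.png

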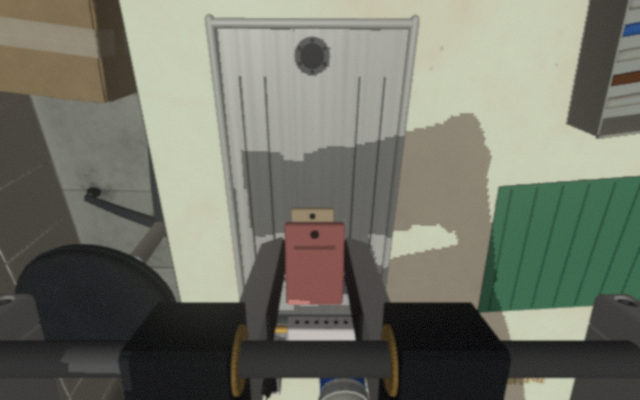

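The held plate is at (315,263). The ivory plate's lower end is at (313,209), on line, at about x=541.3, so its centre is at 517.2.

{"op": "move_arm", "data": {
  "dp": [
    [0.3, 1.1, -30],
    [0, 0, -25],
    [0, 0, -10],
    [0, 0, -4],
    [0, 0, 0],
    [0, 0, -1],
    [0, 0, 0]
  ],
  "rotation": [
    [0, 0, 0],
    [0, 0, 0],
    [0, 0, 0],
    [0, 0, 0],
    [0, 0, 0],
    [0, 0, 0],
    [0, 0, 0]
  ],
  "hand": [0.2, 0.2, 0.2, 0.2, 0.2, 0.2, 0.2]
}}

```text
clock: 22.55
eef_pos: [551.1, 211.4, 13.8]
eef_rot: [-3.139, 0.196, 0.02]
wrist_force: [-0.1, 0.6, -0.7]
finger_gap: 31.6
finger_force: 20.0
```

{"op": "move_arm", "data": {
  "dp": [
    [0, 0, 0],
    [0, 0, 0],
    [0, 0, 0],
    [3, 0, 20],
    [8, 0, 40],
    [0, 0, 40],
    [0, -30, 40],
    [0, -50, 10],
    [0, -50, 0],
    [0, 0, 0]
  ],
  "rotation": [
    [0, 0, 0],
    [0, 0, 0],
    [0, 0, 0],
    [0, 0, 0],
    [0, 0, 0],
    [0, -0.1, 0],
    [0, -0.1, 0],
    [0, 0, 0],
    [0, 0, 0],
    [0, 0, 0]
  ],
  "hand": [0.5, 0.5, 0.5, 0.55, 0.6, 0.8, 0.8, 0.8, 0.8, 0.8]
}}

```text
clock: 23.8
eef_pos: [562.0, 78.8, 163.8]
eef_rot: [3.14, -0.004, 0.016]
wrist_force: [-0.7, 1.3, 0.1]
finger_gap: 75.0
finger_force: 0.0
```

```bash
python3 - <<'E'
from h import *
import pickle
c=wcam('w9.png'); pickle.dump(c,open('w9.pkl','wb'));s=c['s']
print(s['clock'],s['eef_pos'],s['eef_rot'],s['finger_gap'])
E
```

```text
23.8 [561.9570181   78.81394316 163.80754522] [ 3.14002952 -0.00370734  0.01612715] 75.03830654560187
```

View pics/w9.png

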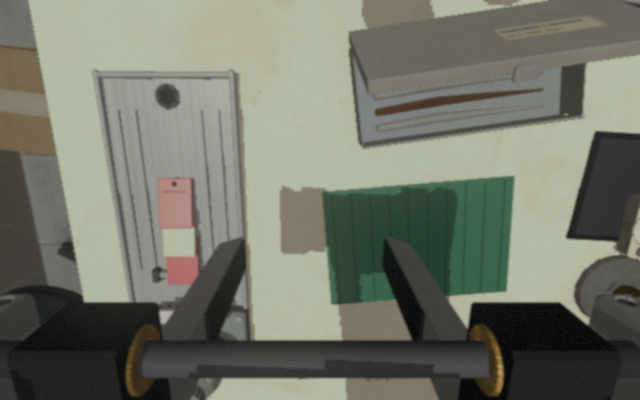

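The three tiles lie in line at (175,203), (180,242) and (183,270), and the green mat is empty. Next is the displaced cast.

```bash
cat >> h.py <<'E'
def castmask(c,r):
    h,s,v=hsv(c); Y,X=np.mgrid[:400,:640]
    m=(X>r[0])&(X<r[1])&(Y>r[2])&(Y<r[3])
    # white-ish plaster; report
    return m,h,s,v
E
python3 - <<'E'
from h import *
import pickle
c=pickle.load(open('w7.pkl','rb'))
for n,p,z in [('corner top',(545,206),18),('corner bottom',(514,275),18),('arch right',(603,245),20),('arch top',(575,208),20),('arch bot',(545,290),20)]: print(n,np.round(onz(c,*p,z),1))
for p in [(508,115),(455,243),(637,153)]: print(np.round(onz(c,*p,3),1))
h,s,v=hsv(c); print([ (h[y,x],s[y,x],v[y,x]) for x,y in [(555,245),(530,250),(590,235),(560,180),(500,230),(480,280),(580,310)]])
E
```

```text
corner top [ 560.9 -232.3   18. ]
corner bottom [ 501.7 -231.2   18. ]
arch right [ 541.8 -287.4   20. ]
arch top [ 564.7 -253.4   20. ]
arch bot [ 495.5 -259.1   20. ]
[ 618.3 -188.2    3. ]
[ 512.7 -183.8    3. ]
[ 614.1 -295.5    3. ]
[(np.uint8(30), np.uint8(28), np.uint8(197)), (np.uint8(35), np.uint8(28), np.uint8(199)), (np.uint8(33), np.uint8(31), np.uint8(192)), (np.uint8(0), np.uint8(0), np.uint8(60)), (np.uint8(105), np.uint8(8), np.uint8(61)), (np.uint8(30), np.uint8(31), np.uint8(173)), (np.uint8(36), np.uint8(32), np.uint8(202))]
```

{"op": "move_arm", "data": {
  "dp": [
    [0, -50, 10],
    [0, -50, 10],
    [0, -50, 0],
    [0, -50, 0],
    [0, -40, 0],
    [0, 0, 0],
    [0, 0, 0]
  ],
  "rotation": [
    [0, 0, 0],
    [0, 0, 0],
    [0, 0, 0],
    [0, 0, 0],
    [0, 0, 0],
    [0, 0, 0],
    [0, 0, 0]
  ],
  "hand": [0.85, 0.85, 0.85, 0.85, 0.85, 0.85, 0.85]
}}

```text
clock: 24.72
eef_pos: [562.2, -157.2, 183.2]
eef_rot: [3.141, -0.003, 0.021]
wrist_force: [0.2, -0.2, 0.9]
finger_gap: 79.9
finger_force: 0.0
```

{"op": "move_arm", "data": {
  "dp": [
    [-9, -35, -15],
    [-9, -35, -20],
    [-10, -33, -30],
    [0, 0, -40],
    [0, 0, -35],
    [0, 0, -20],
    [0, 0, 0],
    [0, 0, 0]
  ],
  "rotation": [
    [0, 0, -0.01],
    [0, 0, -0.01],
    [0, 0, 0],
    [0, 0, 0],
    [0, 0, 0],
    [0, 0, 0],
    [0, 0, 0],
    [0, 0, 0]
  ],
  "hand": [0.9, 0.9, 0.9, 0.9, 0.9, 0.9, 0.9, 0.9]
}}

```text
clock: 25.72
eef_pos: [534.8, -261.6, 24.8]
eef_rot: [3.139, -0.005, 0.0]
wrist_force: [-0.1, 0.1, 0.2]
finger_gap: 84.6
finger_force: 0.0
```

```bash
python3 - <<'E'
from h import *
import pickle
c=wcam('w10.png'); pickle.dump(c,open('w10.pkl','wb'));s=c['s']
print(s['clock'],s['eef_pos'],s['eef_rot'],s['finger_gap'])
# predicted outline of cast if at (531,-260)
for z in (3,19): print(z,[tuple(np.round(proj(c,[x,y,z]))) for x in(498.5,563.5) for y in(-233,-287)])
h,sa,v=hsv(c)
e=cv2.Canny(c['image'][:,:,::-1].copy(),60,150); 
for col in range(270,370,12): print(col,np.where(e[150:400,col])[0]+150)
E
```

```text
25.725 [ 534.80369611 -261.61236364   24.84321314] [ 3.13919973e+00 -4.92940168e-03  1.68845026e-04] 84.57976319303158
3 [(np.float64(269.0), np.float64(293.0)), (np.float64(354.0), np.float64(293.0)), (np.float64(265.0), np.float64(194.0)), (np.float64(357.0), np.float64(194.0))]
19 [(np.float64(266.0), np.float64(308.0)), (np.float64(357.0), np.float64(307.0)), (np.float64(261.0), np.float64(202.0)), (np.float64(361.0), np.float64(202.0))]
270 [206 207 219 306 340 378 387 391]
282 [205 208 209 212 213 229 290 291 309 340 377]
294 [207 216 219 220 229 289 298 299 312 313 340 379 380 394 395 396]
306 [210 218 223 224 225 226 227 230 231 286 304 305 306 340 377 389 390 398]
318 [209 212 213 215 218 219 222 223 229 230 231 282 283 308 309 316 317 340
 377 396 397]
330 [214 215 255 267 268 269 270 271 272 276 318 319 327 328 340 378 389 390
 391 398]
342 [222 223 227 228 232 233 240 255 256 265 266 267 269 270 271 272 273 322
 338 339 340 382 383 392 393]
354 [244 245 269 270 271 272 273 274 275 281 328 329 340 377]
366 [239 240 241 242 243 244 245 246 247 248 249 334 340 377]
```

View pics/w10.png

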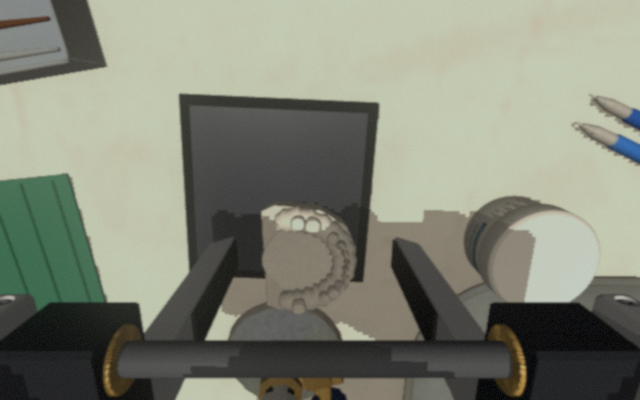

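The cast at (308,258) sits centred between the open fingers, where predicted. I'll grip it and carry it back.

{"op": "move_arm", "data": {
  "dp": [
    [0, 0, -10],
    [0, 0, -6],
    [0, 0, 0],
    [0, 0, 0],
    [0, 0, 0],
    [0, 0, 0],
    [0, 0, 0],
    [0, 0, 0]
  ],
  "rotation": [
    [0, 0, 0],
    [0, 0, 0],
    [0, 0, 0],
    [0, 0, 0],
    [0, 0, 0],
    [0, 0, 0],
    [0, 0, 0],
    [0, 0, 0]
  ],
  "hand": [0.9, 0.9, 0.9, 0.4, 0.4, 0.4, 0.4, 0.4],
  "newtons": 30
}}

```text
clock: 26.78
eef_pos: [534.0, -261.5, 7.5]
eef_rot: [3.14, -0.003, -0.0]
wrist_force: [0.6, 0.8, 2.1]
finger_gap: 50.8
finger_force: 30.0
```

{"op": "move_arm", "data": {
  "dp": [
    [0, 0, 10],
    [0, 0, 15],
    [11, 8, 0],
    [11, 8, 0],
    [9.5, 6, 0],
    [0, 0, 0],
    [0, 0, -12],
    [0, 0, -9],
    [0, 0, -3],
    [0, 0, 0]
  ],
  "rotation": [
    [0, 0, 0],
    [0, 0, 0],
    [0, 0, 0.02],
    [0, 0, 0.02],
    [0, 0, 0],
    [0, 0, 0],
    [0, 0, 0],
    [0, 0, 0],
    [0, 0, 0],
    [0, 0, 0]
  ],
  "hand": [0.4, 0.4, 0.4, 0.4, 0.4, 0.4, 0.4, 0.4, 0.4, 0.4]
}}

```text
clock: 28.02
eef_pos: [565.3, -239.8, 8.2]
eef_rot: [3.14, -0.003, 0.039]
wrist_force: [-0.3, 0.4, -1.3]
finger_gap: 51.1
finger_force: 30.0
```

{"op": "move_arm", "data": {
  "dp": [
    [0, 0, -1],
    [0, 0, 0],
    [0, 0, 0],
    [0, 0, 0],
    [0, 0, 20],
    [0, 0, 50],
    [0, 40, 50],
    [0, 50, 30],
    [0, 0, 0],
    [0, 0, 0]
  ],
  "rotation": [
    [0, 0, 0],
    [0, 0, 0],
    [0, 0, 0],
    [0, 0, 0],
    [0, 0, 0],
    [0, 0, 0],
    [0, 0, 0],
    [0, 0, 0],
    [0, 0, 0],
    [0, 0, 0]
  ],
  "hand": [0.4, 0.4, 0.75, 0.75, 0.75, 0.75, 0.75, 0.75, 0.75, 0.75]
}}

```text
clock: 29.28
eef_pos: [565.3, -150.9, 156.6]
eef_rot: [3.14, -0.004, 0.04]
wrist_force: [-1.0, -0.2, -1.0]
finger_gap: 70.4
finger_force: 0.0
```

```bash
python3 - <<'E'
from h import *
import pickle
c=wcam('w11.png'); pickle.dump(c,open('w11.pkl','wb'));s=c['s']
print(s['clock'],s['eef_pos'],s['eef_rot'],s['finger_gap'])
q=[proj(c,[562.5+dx,-239.3+dy,3]) for dx,dy in((50,50),(50,-50),(-50,-50),(-50,50))]; print(np.round(q))
h,sa,v=hsv(c); poly=np.zeros((400,640),np.uint8); cv2.fillConvexPoly(poly,np.int32(np.round(q)),1)
m=(poly>0)&(v>105); m=cv2.morphologyEx(m.astype(np.uint8),cv2.MORPH_CLOSE,np.ones((5,5)))
m=cv2.morphologyEx(m,cv2.MORPH_OPEN,np.ones((5,5)))>0
for z in(3,15,20): print(z,rects(c,m,z,300))
for z in(3,19): print(z,[tuple(np.round(proj(c,[x,y,z]))) for x in(530,595) for y in(-212.3,-266.3)])
ys,xs=np.where(m); print(xs.min(),xs.max(),ys.min(),ys.max())
E
```

```text
29.275 [ 565.31162001 -150.92525888  156.62874558] [ 3.13987213 -0.00353735  0.03980122] 70.4405491689259
[[357. 140.]
 [464. 144.]
 [449. 244.]
 [350. 240.]]
3 [(557.0, -244.3, 66.7, 55.4, 1.9, (np.float64(413.0), np.float64(199.0)))]
15 [(560.2, -240.8, 64.3, 53.4, 1.9, (np.float64(413.0), np.float64(199.0)))]
20 [(561.6, -239.4, 63.3, 52.6, 1.9, (np.float64(413.0), np.float64(199.0)))]
3 [(np.float64(374.0), np.float64(225.0)), (np.float64(428.0), np.float64(227.0)), (np.float64(380.0), np.float64(160.0)), (np.float64(437.0), np.float64(162.0))]
19 [(np.float64(377.0), np.float64(231.0)), (np.float64(433.0), np.float64(233.0)), (np.float64(383.0), np.float64(163.0)), (np.float64(443.0), np.float64(165.0))]
381 438 166 232
```

The cast stands within about 2 mm of the mat's centre, so now the pump and lever. I'll go over the deck with the fingers closed and measure both.

{"op": "move_arm", "data": {
  "dp": [
    [-27, 35, 7],
    [-27, 35, 7],
    [-27, 35, 7],
    [-28, 35, 7],
    [-28, 35, 7],
    [-28, 35, 8],
    [0, 0, 0],
    [0, 0, 0],
    [0, 0, 0]
  ],
  "rotation": [
    [0, 0, -0.02],
    [0, 0, 0],
    [0, 0, 0],
    [0, 0, 0],
    [0, 0, 0],
    [0, 0, 0],
    [0, 0, 0],
    [0, 0, 0],
    [0, 0, 0]
  ],
  "hand": [0, 0, 0, 0, 0, 0, 0, 0, 0],
  "newtons": 20
}}

```text
clock: 30.45
eef_pos: [400.8, 58.5, 198.7]
eef_rot: [3.14, -0.002, 0.018]
wrist_force: [0.0, -0.2, 0.5]
finger_gap: 0.2
finger_force: 0.0
```

```bash
python3 - <<'E'
from h import *
import pickle
c=wcam('w12.png'); pickle.dump(c,open('w12.pkl','wb'));s=c['s']
print(s['clock'],s['eef_pos'],s['eef_rot'],s['finger_gap'])
h,sa,v=hsv(c); Y,X=np.mgrid[:400,:640]
print('pred pump',proj(c,[397,184,128]),'ball',proj(c,[397,252,103]))
b=((v<45)&(X<180)&(Y>120)&(Y<300)).astype(np.uint8)
for k in cv2.findContours(b,0,2)[0]:
    if cv2.contourArea(k)>150: print('dark',cv2.boundingRect(k),cv2.contourArea(k),cv2.minEnclosingCircle(k))
w=((v>175)&(sa<22)&(X<220)&(Y>120)&(Y<300)).astype(np.uint8)
for k in cv2.findContours(w,0,2)[0]:
    if cv2.contourArea(k)>100: print('white',cv2.boundingRect(k),cv2.contourArea(k),cv2.minEnclosingCircle(k))
g=cv2.medianBlur(cv2.cvtColor(c['image'],cv2.COLOR_RGB2GRAY),3)[100:300,:240]
print(cv2.HoughCircles(g,cv2.HOUGH_GRADIENT,1.2,25,param1=100,param2=16,minRadius=12,maxRadius=24)+np.array([0,100,0]))
for p in(('plates',(60,170,20,140)),): 
    for z in(16,18): print(p,plates(c,(0,260,0,200),z))
E
```

```text
30.45 [400.84376165  58.50567654 198.72785264] [ 3.14005103e+00 -2.13294674e-03  1.80758375e-02] 0.17612841926985887
pred pump (np.float64(144.3799367287046), np.float64(217.09715742215508)) ball (np.float64(74.07717422887237), np.float64(205.9233421913928))
dark (0, 214, 117, 86) 6620.0 ((58.0, 257.5), 70.7408218383789)
dark (52, 194, 39, 25) 644.0 ((71.07894897460938, 203.5), 19.085596084594727)
dark (102, 180, 23, 22) 200.0 ((113.5, 191.0), 13.82941722869873)
white (131, 207, 30, 27) 531.0 ((145.5, 221.25), 14.673630714416504)
white (138, 143, 62, 11) 477.0 ((168.5, 148.0), 30.90721893310547)
[[[174.6000061  201.40000153  23.27999878]
  [ 75.         201.40000153  18.        ]
  [108.6000061  184.6000061   19.20000076]
  [151.80000305 215.80000305  19.31999969]
  [214.20001221 165.40000153  16.55999947]
  [ 90.6000061  147.40000153  19.31999969]]]
('plates', (60, 170, 20, 140)) [(514.9, 210.1, 104.9, 37.4, 1.4, (np.float64(159.0), np.float64(65.0))), (525.4, 338.8, 80.4, 45.4, -0.3, (np.float64(31.0), np.float64(60.0)))]
('plates', (60, 170, 20, 140)) [(514.8, 209.3, 104.3, 37.2, 1.4, (np.float64(159.0), np.float64(65.0))), (525.2, 337.3, 79.9, 45.2, -0.3, (np.float64(31.0), np.float64(60.0)))]
```

```bash
python3 - <<'E'
from h import *
import pickle
c=pickle.load(open('w12.pkl','rb')); h,s,v=hsv(c)
print('pump v rows'); 
for y in range(192,250,4): print(y,' '.join(f'{a:3d}' for a in v[y,116:188:3]))
print('ball v')
for y in range(184,232,4): print(y,' '.join(f'{a:3d}' for a in v[y,40:120:3]))
for d in ('scene','side'):
    k=pickle.load(open('c0.pkl','rb'))[d]; print(d,'pred ball',np.round(proj(k,[398,252,103])),'pump',np.round(proj(k,[397,183,128])))
    a,b=map(int,proj(k,[397,183,128])); g=hsv(k)[2]
    for y in range(b-8,b+16,2): print(y,a-16,' '.join(f'{q:3d}' for q in g[y,a-16:a+17:2]))
E
```

```text
pump v rows
192  41  46  41  58  96  67  68  67  68  83  81  78  93 135 160 157 146 153 141 110 110 107 113 107
196  45  42  41  49  96  69  68  66  68 141 173 161 119 105  88  73  73  62  73  93 104 107 120 123
200  41  41  44  47  97  70  67  66  67 131 181 167 122  85  96 106 118 110  76  69  81 101 106 105
204 149 115  97 101 109  82  67  70  91 113 122 113 101  90  82  80  81 103 119  82  64  92 104 106
208 171 171 166 138 148 116  84 144 174 178 178 173 166 126  94  81  78  75 108 111  69  68 102 102
212 144 130 131 116 156 163 169 178 179 181 180 180 181 177 150 103  76  75  79 115  72  76 101  99
216 177 158 153 108 147 168 179 181 181 180 183 179 180 179 179 136  90  75  77 103  70  99  96  83
220 180 179 177 177 179 175 179 181 182 179 179 180 180 180 179 168  97  76  88 108 114 115 104  73
224 178 179 182 178 180 172 176 179 177 181 182 180 180 180 179 159  94  88 167 152 145 143 130 107
228 178 179 180 177 177 175 175 178 182 181 181 181 181 180 179 130 106 167 178 176 172 170 171 175
232 180 179 178 178 177 176 177 173 174 179 179 179 178 166 137 154 176 176 173 174 174 
[... 2975 characters left out ...]
 105 101 105 100
134 272 102 102 101 101 103 104 102  83  82  67  68 101 105 100 100 103 102
136 272 102 103 103 104 104 113 144 171 178 159 112 105 104 103  96 103 104
138 272 101 103 100 106 102 107 151 176 180 157 128 110 104 105  99 104 102
140 272 106 101 102 106 106 102 104 120 121 106 101 106 103 101  93 102 103
142 272 103 104 101 102 103 103  91  99  95  93  86 104 100 102  96 100 100
144 272 102 102 102 102 103 102  96  97  88  94  78  95 101 101 101 105 105
146 272  99 102 104 104 104  99  93 100  97  97  58  92 135 114 103 105 100
148 272 107 101 101 103 104 112 108  85  89  81  75 117 168 125 118 130 133
150 272 149 148 149 148 142 129 119 106 103 108 115 132 156 134 164 182 185
```

Pump at about (396,183), ball at about (397,252), 68 mm apart as specified. The row of tiles measures 105 mm long, centred at (515,210). Pressing the pump.

{"op": "move_arm", "data": {
  "dp": [
    [-2, 45, 0],
    [-2, 45, 0],
    [-1, 34.5, 0],
    [0, 0, -30],
    [0, 0, -20],
    [0, 0, -6],
    [0, 0, 0]
  ],
  "rotation": [
    [0, 0, 0],
    [0, 0, 0],
    [0, 0, 0],
    [0, 0, 0],
    [0, 0, 0],
    [0, 0, 0],
    [0, 0, 0]
  ],
  "hand": [0, 0, 0, 0, 0, 0, 0]
}}

```text
clock: 31.38
eef_pos: [395.7, 183.6, 143.3]
eef_rot: [3.14, -0.003, 0.019]
wrist_force: [0.3, 0.2, 0.6]
finger_gap: 0.7
finger_force: 0.0
```

{"op": "move_arm", "data": {
  "dp": [
    [0, 0, -5],
    [0, 0, -5],
    [0, 0, -5],
    [0, 0, -5],
    [0, 0, 0]
  ],
  "rotation": [
    [0, 0, 0],
    [0, 0, 0],
    [0, 0, 0],
    [0, 0, 0],
    [0, 0, 0]
  ],
  "hand": [0, 0, 0, 0, 0]
}}

```text
clock: 32.0
eef_pos: [395.5, 183.9, 123.2]
eef_rot: [3.14, -0.003, 0.02]
wrist_force: [-0.6, -0.4, 4.1]
finger_gap: 0.3
finger_force: 2.0
```

{"op": "move_arm", "data": {
  "dp": [
    [0, 0, -2],
    [0, 0, -1.5],
    [0, 0, 0],
    [0, 0, 0]
  ],
  "rotation": [
    [0, 0, 0],
    [0, 0, 0],
    [0, 0, 0],
    [0, 0, 0]
  ],
  "hand": [0, 0, 0, 0]
}}

```text
clock: 32.5
eef_pos: [395.6, 184.0, 120.4]
eef_rot: [3.14, -0.004, 0.02]
wrist_force: [-4.2, -2.8, 13.3]
finger_gap: 0.5
finger_force: 6.7
```

{"op": "move_arm", "data": {
  "dp": [
    [0, 0, 0],
    [0, 0, 5],
    [0, 0, 10],
    [0, 0, 25],
    [-9, 23, 5],
    [-9, 23, 0],
    [-10, 22.5, 0],
    [0, 0, 0]
  ],
  "rotation": [
    [0, 0, 0],
    [0, 0, 0],
    [0, 0, 0],
    [0, 0, 0],
    [0, 0, 0],
    [0, 0, 0],
    [0, 0, 0],
    [0, 0, 0]
  ],
  "hand": [0, 0, 0, 0, 0, 0, 0, 0]
}}

```text
clock: 33.5
eef_pos: [366.9, 253.2, 164.8]
eef_rot: [3.14, -0.003, 0.022]
wrist_force: [0.8, 0.2, -0.9]
finger_gap: 0.9
finger_force: 0.0
```

{"op": "move_arm", "data": {
  "dp": [
    [0, 0, -30],
    [0, 0, -25],
    [0, 0, -16],
    [0, 0, 0],
    [6, 0, 0],
    [3, 0, 0],
    [0, 0, 0]
  ],
  "rotation": [
    [0, 0, 0],
    [0, 0, 0],
    [0, 0, 0],
    [0, 0, 0],
    [0, 0, 0],
    [0, 0, 0],
    [0, 0, 0]
  ],
  "hand": [0, 0, 0, 0, 0, 0, 0]
}}

```text
clock: 34.38
eef_pos: [376.9, 252.4, 94.1]
eef_rot: [3.141, -0.004, 0.019]
wrist_force: [0.0, -0.9, 0.1]
finger_gap: 0.6
finger_force: 0.1
```

{"op": "move_arm", "data": {
  "dp": [
    [4, 0, 0],
    [4, 0, 0],
    [4, 0, 0],
    [4, 0, 0],
    [0, 0, 0]
  ],
  "rotation": [
    [0, 0, 0],
    [0, 0, 0],
    [0, 0, 0],
    [0, 0, 0],
    [0, 0, 0]
  ],
  "hand": [0, 0, 0, 0, 0]
}}

```text
clock: 35.0
eef_pos: [392.5, 252.4, 93.5]
eef_rot: [3.14, -0.003, 0.019]
wrist_force: [-2.9, 0.3, 0.6]
finger_gap: 0.3
finger_force: 1.1
```

{"op": "move_arm", "data": {
  "dp": [
    [4, 0, 0],
    [3, 0, 0],
    [0, 0, 0]
  ],
  "rotation": [
    [0, 0, 0],
    [0, 0, 0],
    [0, 0, 0]
  ],
  "hand": [0, 0, 0]
}}

```text
clock: 35.38
eef_pos: [399.1, 252.1, 93.3]
eef_rot: [3.14, -0.002, 0.019]
wrist_force: [-4.0, 0.1, -2.0]
finger_gap: 0.1
finger_force: 2.3
```

{"op": "move_arm", "data": {
  "dp": [
    [2, 0, 0],
    [1, 0, 0],
    [0, 0, 0]
  ],
  "rotation": [
    [0, 0, 0],
    [0, 0, 0],
    [0, 0, 0]
  ],
  "hand": [0, 0, 0]
}}

```text
clock: 35.75
eef_pos: [400.0, 252.1, 93.0]
eef_rot: [3.139, 0.003, 0.02]
wrist_force: [-21.1, -0.0, 5.7]
finger_gap: 0.3
finger_force: 10.1
```

At the limit stop. I'll ease off slightly, hold for about 1.4 s, then withdraw.

{"op": "move_arm", "data": {
  "dp": [
    [-2, 0, 0],
    [0, 0, 0],
    [0, 0, 0],
    [0, 0, 0],
    [0, 0, 0],
    [0, 0, 0],
    [0, 0, 0],
    [0, 0, 0],
    [0, 0, 0],
    [0, 0, 0]
  ],
  "rotation": [
    [0, 0, 0],
    [0, 0, 0],
    [0, 0, 0],
    [0, 0, 0],
    [0, 0, 0],
    [0, 0, 0],
    [0, 0, 0],
    [0, 0, 0],
    [0, 0, 0],
    [0, 0, 0]
  ],
  "hand": [0, 0, 0, 0, 0, 0, 0, 0, 0, 0]
}}

```text
clock: 37.0
eef_pos: [399.4, 252.1, 93.2]
eef_rot: [3.139, -0.001, 0.02]
wrist_force: [-8.5, -0.3, -1.2]
finger_gap: 0.6
finger_force: 4.6
```

{"op": "move_arm", "data": {
  "dp": [
    [0, 0, 0],
    [-8, 0, 0],
    [-10, 0, 0],
    [-12, 0, 0],
    [-5, 0, 0],
    [0, 0, 30],
    [0, 0, 50],
    [0, 0, 20],
    [0, 0, 0],
    [0, 0, 0]
  ],
  "rotation": [
    [0, 0, 0],
    [0, 0, 0],
    [0, 0, 0],
    [0, 0, 0],
    [0, 0, 0],
    [0, 0, 0],
    [0, 0, 0],
    [0, 0, 0],
    [0, 0, 0],
    [0, 0, 0]
  ],
  "hand": [0, 0, 0, 0, 0, 0, 0, 0, 0, 0]
}}

```text
clock: 38.25
eef_pos: [365.1, 252.2, 192.6]
eef_rot: [3.14, -0.002, 0.02]
wrist_force: [0.5, -0.6, 0.7]
finger_gap: 0.7
finger_force: 0.0
```

{"op": "move_arm", "data": {
  "dp": [
    [10, -50, 0],
    [10, -50, 0],
    [10, -50, 0],
    [10, -50, 0],
    [0, 0, 0],
    [0, 0, 0]
  ],
  "rotation": [
    [0, 0, 0],
    [0, 0, 0],
    [0, 0, 0],
    [0, 0, 0],
    [0, 0, 0],
    [0, 0, 0]
  ],
  "hand": [0, 0, 0, 0, 0, 0]
}}

```text
clock: 39.0
eef_pos: [405.1, 52.7, 192.9]
eef_rot: [3.14, -0.002, 0.019]
wrist_force: [0.1, 0.4, -0.5]
finger_gap: 0.7
finger_force: 0.0
```

```bash
python3 - <<'E'
from h import *
import pickle
c=wcam('w13.png');s=c['s']; print(s['clock'],s['eef_pos'],s['wrist_force'])
h,sa,v=hsv(c)
for z in(16,18): print('row',plates(c,(0,270,0,220),z))
# cast
q=[proj(c,[562.5+dx,-239.3+dy,3]) for dx,dy in((50,50),(50,-50),(-50,-50),(-50,50))]; print('mat px',np.round(q).tolist())
# ball: before/after in scene view; cast in the side view before/after
a=pickle.load(open('c0.pkl','rb'))['scene']; b=snap('scene','s2.png'); d=snap('side','d2.png')
for k in(a,b):
    g=hsv(k)[2][252:285,232:264]; m=(g<45).astype(np.uint8); ks=max(cv2.findContours(m,0,2)[0],key=cv2.contourArea); print('ball',cv2.minEnclosingCircle(ks))
hd,sd,vd=hsv(d); p=np.zeros((400,640),np.uint8); cv2.fillConvexPoly(p,np.int32([proj(d,[562.5+dx,-239.3+dy,3]) for dx,dy in((50,50),(50,-50),(-50,-50),(-50,50))]),1)
m=((p>0)&(vd>90))
for z in(3,20): print('cast side',z,rects(d,m,z,100))
E
```

```text
39.0 [405.05583432  52.69222405 192.91111116] [ 0.13900011  0.41004472 -0.52996495]
row [(516.4, 210.4, 107.1, 37.8, 1.6, (np.float64(150.0), np.float64(63.0))), (528.0, 333.5, 79.8, 35.7, 0.1, (np.float64(24.0), np.float64(58.0)))]
row [(516.2, 209.5, 106.5, 37.6, 1.6, (np.float64(150.0), np.float64(63.0))), (527.7, 332.0, 79.4, 35.5, 0.1, (np.float64(24.0), np.float64(58.0)))]
mat px [[585.0, -40.0], [695.0, -38.0], [663.0, 79.0], [562.0, 77.0]]
ball ((15.0, 14.5), 4.609872341156006)
ball ((15.0, 14.800000190734863), 4.3864426612854)
cast side 3 [(563.1, -225.3, 68.3, 59.5, -4.5, (np.float64(367.0), np.float64(274.0)))]
cast side 20 [(559.8, -240.4, 66.6, 58.0, -4.5, (np.float64(367.0), np.float64(274.0)))]
```

```bash
python3 -c "
from cell import manip
print(manip.sign_off())"
```

```text
the job is handed in; nothing more can be done
None
```

I handed the job in at about 39 s: the cast, knocked aside once and reset, stands within about 2 mm of the dark grey mat's centre; all three plates are tiled down the tray from the bar; the spray head was pressed to its stop and the air lever held over for over a second, then sprang back upright.

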